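# Nest the paste-bowl covers for the wash-up

## Robot

A 6-joint arm with a two-finger parallel gripper is mounted at the origin on the work surface. World frame = base frame: x ahead of the robot, y to its left, z up, the work surface at z = 0. Lengths are in m, angles in rad, forces in N, time in s.
With the tool pointing down it reaches from about 0.3 to 0.85 m from the base axis. Payload 4.2 kg.
Tool frame: the origin (TCP) lies on the centre line of the jaws, within the pads' length; the fingertips stand 22 mm ahead of it and the grasp point (between the pads) lies 3 mm ahead of it; z points along the fingers, y is the line along which they close (so a half turn about z gives the same grasp; the last joint's range is limited). The gripper opens to 91 mm and grips with 3 to 60 N. Pads are 32 mm wide; open, the fingers measure 118 mm over their backs; the gripper's body (76 mm by 178 mm) begins 60 mm behind the grasp point.
Start: joints at [-0.02, 0.32, 1.565, -0, 1.257, -0.02], TCP at [0.575, 0, 0.236] pointing down, gripper open.
Joint ranges: [-3.11, 3.11], [-0.84, 2.01], [0.21, 2.61], [-1.34, 4.49], [0.05, 2.63], [-2.56, 2.56]. Speed limits (rad/s): [2.57, 2.57, 3.14, 3.14, 3.14, 3.14].

## Interface

Orientations are given as a unit quaternion [w, x, y, z].
In Python, from station import robot gives the robot as it stands. The module is installed in compiled form; this text tells all that it offers.
- The arm moves only by the tool arm_command, never from a script. Its arguments are lists of equal length, an entry for each row: "dp": the shift along the tool's x, y, z as a fraction of full scale, a list of three; "angular": the turn, a rotation vector about the tool's x, y, z as a fraction of full scale, a list of three; "gripper": the opening, from 0 (shut) to 1 (fully open). A call has 1 to 20 rows; each row shifts and turns the commanded pose from where the row before left it, along the tool's axes as they then stand; what a row does not reach is not made up. Full scale, the value 1, is 250 mm for a shift and 45 degrees for a turn. A row lasts 1/12 s, in which the tool goes at most 41.7 mm and 7.16 degrees, less where a joint would pass 70% of its speed; a pose out of reach is approached as far as the arm can. A call with a number of a shift or a turn outside -1 to 1 is refused whole. A call with a gripper value outside its range is refused whole. The fingers move at their own pace and stop on an object; "force" is the grip in N (left out, the last holds). Time passes only in rows, so rows that do not move let the fingers close. It gives the time, the measured TCP pose, the force, the opening and the grip force at its end, in the units of the state.
- robot.get_obs(): the state, without advancing time (a new reading comes with each control period).
- robot.get_image(name): name is "scene" or "side" or "wrist"; returns the picture (384x512x3 uint8, red, green, blue); there is no depth.
- robot.calibration(name): a dict with "fx", "fy", "cx", "cy" (pixels), "rvec" (rotation vector, rad) and "tvec" (3), from world to camera coordinates, as OpenCV has them. Camera axes: x right, y down, z forward; pixel columns grow to the right and rows downward; lengths in m; the calibration is good to about 2 mm. A picture is of the moment at which its call begins: read the wrist's pose just before it. calibration takes no time and is no camera call; for the wrist camera it gives the pose at the moment of the call.
- robot.sign_off(): hands the job in; it is judged then, once.
Trained networks look in the newest picture that a camera, given by its name, has taken for a name from the list of things; names that differ only in an ending like _2 or _b are one class to them, and where a whole thing is asked for, a point or a joint stands for the part that bears it (a point fixed in the world has none). Each returns a list of dicts, best first, with "confidence" (0 to 1); they miss things now and then, are a little off and sometimes report something else, mostly with a low value. They report only what shows in the picture. A call takes as long as a camera call. They do not tell look-alikes from the thing itself.
- robot.boxes_of(camera, name): "rect" ([centre column, centre row, width, height] in pixels, round what is visible of it).
- robot.silhouettes(camera, name): "region" (384x512 bool, what is visible of it) and "rect" ([centre column, centre row, width, height] in pixels, round what is visible of it).
The state is a dict: "t": time; "joint_positions": joint angles; "qvel": joint speeds; "tau": joint torques, N m; "tool_pos": TCP position; "orientation": TCP orientation; "ft_force": force on the tool from outside, world axes, zero at the start; "ft_torque": the same for the moment, N m; "finger_gap": finger opening in m; "gripper_force": force on a finger pad.
Only numpy, scipy, OpenCV 4.12 (cv2) and the standard library are available. Lean on these libraries where they do the work, as an engineer would, in place of code of your own. Each camera call takes 0.05 s, during which the arm holds its last target. There are 200 camera calls.

## Task

Stack the three loose domed covers for the wash-up, all staying upside down with the open side up: first set the yellow one into the blue one, then the red one into the yellow one, each sitting down level and roughly centred on the crown of the one below, with the blue one left flat on the table. Leave the green-covered tub where it stands; it is still in use.

Things in the scene. Friction and masses are not known exactly. Their poses are not given: they have to be found in the camera images.
- big_cover: Blue (largest) domed plastic cover lying upside down like a bowl. 210 mm across, 40 high, walls 4 thick; its top 12 mm is an upright rim 8 thick, to pinch anywhere from above. Flat crown 92 across, 110 inside. About 180 g. Origin: centre of the crown's underside; z up, out of the open side; yaw is meaningless. The yellow one nests with its origin 4 mm above this origin, its rim 20 mm above this rim.
- mid_cover: Yellow (middle) domed plastic cover lying upside down like a bowl. 164 mm across, 56 high, walls 4 thick; its top 20 mm is an upright rim 8 thick, to pinch anywhere from above. Flat crown 80 across, 90 inside. About 100 g. Origin: centre of the crown's underside; z up, out of the open side; yaw is meaningless. The red one nests with its origin 4 mm above this origin, its rim 20 mm above this rim.
- small_cover: Red (smallest) domed plastic cover lying upside down like a bowl. 120 mm across, 72 high, walls 4 thick; its top 20 mm is an upright rim 8 thick, to pinch anywhere from above. Flat crown 60 across. About 70 g. Origin: centre of the crown's underside; z up, out of the open side; yaw is meaningless.
- tub: Bystander: white plastic tub closed with a green domed cover (dome up) and a small black knob, 110 mm across and 122 mm high, about 0.8 kg. Stays where it is. Origin: centre of its underside, z up.
Mind the look-alikes: they are no part of the job. Of the things that look like the mid_cover, the smaller one is meant. Of the things shaped like the big_cover, the blue one is meant.

How it is judged:
By the outcome, as a careful person would: the job done as asked, in the order asked, and still so for the second after the job is handed in, with the robot touching nothing.
It also fails if it takes over 64 s, if anything falls off the work surface, if the arm or the gripper's body presses on something with over 40 N, if the wrist force passes 120 N, or if a joint passes its speed limit or range.

## Working session

There is one attempt and no reset: what is moved stays moved. The work goes in short steps, Python scripts to look and compute and a tool call to move; the robot and the scene stay as the last step left them, time stands still between calls to the robot, and variables do not carry over. Pictures are saved under pics/ and viewed, at most 10 in all, crops included, and the job is handed in when it is done.

Besides the shell and the picture viewer there is one more tool, called after "Emit:" by a JSON object that holds its "api" and its "payload", one argument or row to a line. arm_command: Moves the arm, as the interface text tells. Shift numbers are shares of 250 mm and turn numbers shares of 45 degrees, none past 1 either way. Its arguments: {"type":"object","properties":{"dp":{"type":"array"},"angular":{"type":"array"},"gripper":{"type":"array"},"force":{"type":"number"}},"required":["dp","angular","gripper"]}

```bash
mkdir -p pics; python3 - <<'E'
from station import robot
import cv2,numpy as np
for c in ("scene","side"):
    im=robot.get_image(c); cv2.imwrite(f"pics/{c}0.png",im[:,:,::-1])
    k=robot.calibration(c); print(c,k)
    for n in ("big_cover","mid_cover","small_cover","tub"):
        print(n,[(np.round(d["rect"]).tolist(),round(d["confidence"],2)) for d in robot.boxes_of(c,n)])
a=cv2.imread("pics/scene0.png");b=cv2.imread("pics/side0.png")
cv2.imwrite("pics/both0.png",cv2.resize(np.hstack([a,b]),(800,300)))
o=robot.get_obs();print(o)
E
```

```text
scene {'fx': 433.4365444454691, 'fy': 433.4365444454691, 'cx': 249.3942201743214, 'cy': 193.58916662332373, 'rvec': array([ 0.68026944,  2.7743561 , -0.9082495 ]), 'tvec': array([ 0.37518221, -0.16633504,  1.46515917])}
big_cover [([297.0, 274.0, 79.0, 75.0], 0.69), ([384.0, 235.0, 82.0, 66.0], 0.68), ([220.0, 205.0, 37.0, 42.0], 0.28)]
mid_cover [([262.0, 99.0, 62.0, 48.0], 0.56), ([193.0, 136.0, 40.0, 26.0], 0.54), ([187.0, 264.0, 44.0, 48.0], 0.5)]
small_cover [([221.0, 204.0, 39.0, 43.0], 0.6)]
tub [([190.0, 267.0, 44.0, 44.0], 0.62)]
side {'fx': 411.6014566146819, 'fy': 411.6014566146819, 'cx': 262.8803741201275, 'cy': 192.22507263495035, 'rvec': array([ 2.28946518, -0.56608942,  0.24275905]), 'tvec': array([-0.40197065,  0.18198605,  1.13444647])}
big_cover [([148.0, 162.0, 54.0, 45.0], 0.94), ([220.0, 142.0, 57.0, 36.0], 0.69)]
mid_cover [([235.0, 309.0, 95.0, 91.0], 0.96), ([322.0, 260.0, 62.0, 56.0], 0.71)]
small_cover [([281.0, 180.0, 40.0, 35.0], 0.76)]
tub [([302.0, 138.0, 29.0, 34.0], 0.6), ([280.0, 179.0, 41.0, 41.0], 0.41)]
{'t': 0.5, 'joint_positions': array([-1.99678103e-02,  3.19628261e-01,  1.56455046e+00,  9.02902971e-06,
        1.25735970e+00, -2.00327444e-02]), 'qvel': array([-0.00200015,  0.00099014,  0.00181274, -0.00033879, -0.00023723,
       -0.00152533]), 'tau': array([-9.25541440e-05, -4.11993277e+01, -2.32038116e+01,  7.27970875e-02,
        3.84702429e-02, -3.56348210e-05]), 'tool_pos': array([5.75005670e-01, 2.18572802e-05, 2.35940069e-01]), 'orientation': array([1.65755761e-05, 7.07084807e-01, 7.07128754e-01, 2.18810321e-05]), 'ft_force': array([-0.03252438, -0.38922402,  0.38096489]), 'ft_torque': array([ 0.10627172,  0.02239375, -0.02995866]), 'gripper_force': 0.0, 'finger_gap': 0.0911078795594807}
```

View pics/scene0.png

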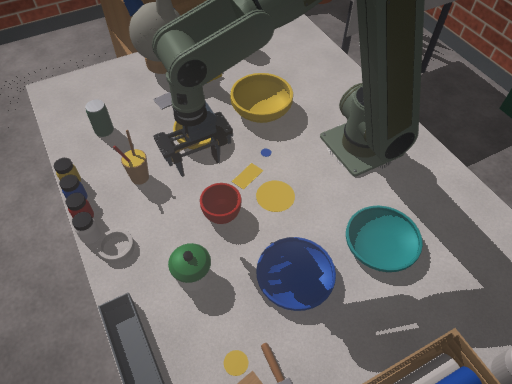

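View pics/side0.png

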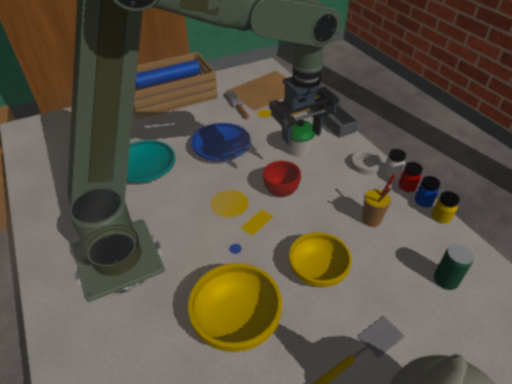

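Scene picture: the teal look-alike is at (384,238) and the blue cover at (297,273). Red is at (221,203), the green tub at (190,262). The two yellow bowls are at scene (262,98) and (193,136), which are side (235,307) and (321,259). The smaller yellow bowl should be side (321,259). I'll measure sizes and confirm it in a crop.

```bash
cat > h.py <<'E'
from station import robot
import cv2,numpy as np
from scipy.optimize import least_squares
DIM={"big_cover":(.105,.040,.046,.012),"mid_cover":(.082,.056,.040,.020),"small_cover":(.060,.072,.030,.020),"tub":(.055,.122,.055,.09)}
def proj(k,P):
    K=np.array([[k["fx"],0,k["cx"]],[0,k["fy"],k["cy"]],[0,0,1]])
    return cv2.projectPoints(np.asarray(P,float),k["rvec"],k["tvec"],K,None)[0][:,0]
def unproj(k,uv,z):
    R=cv2.Rodrigues(k["rvec"])[0];c=-R.T@k["tvec"]
    d=R.T@np.array([(uv[0]-k["cx"])/k["fx"],(uv[1]-k["cy"])/k["fy"],1]);return c+d*(z-c[2])/d[2]
def model(n,x,y,s=1,z0=0):
    R,h,r,l=DIM[n];t=np.linspace(0,2*np.pi,73)[:-1]
    return np.vstack([np.c_[x+s*q*np.cos(t),y+s*q*np.sin(t),0*t+z0+s*z] for q,z in((R,h),(R,h-l),(r,0))])
def support(P):
    a=np.linspace(0,2*np.pi,33)[:-1];return (P@np.c_[np.cos(a),np.sin(a)].T).max(0)
def fit(n,views,z0=0,scale=True):
    # views: list of (calib, mask)
    S=[]
    for k,m in views:
        m=cv2.morphologyEx(m.astype(np.uint8),cv2.MORPH_OPEN,np.ones((3,3)))
        c=max(cv2.findContours(m,0,1)[0],key=cv2.contourArea)[:,0].astype(float)
        S.append((k,support(c)+.5*0,c.mean(0)))
    p0=unproj(S[0][0],S[0][2],z0+.03)
    f=lambda p:np.concatenate([support(proj(k,model(n,p[0],p[1],p[2] if scale else 1,z0)))-s for k,s,_ in S])
    r=least_squares(f,[p0[0],p0[1],1.] if scale else p0[:2],loss="soft_l1")
    return r.x,np.sqrt(np.mean(f(r.x)**2))
E
python3 - <<'E'
from h import *
ims={c:robot.get_image(c) for c in("scene","side")}
K={c:robot.calibration(c) for c in ims}
for n in DIM:
    for c in ims:
        for d in robot.silhouettes(c,n):
            p,e=fit(n,[(K[c],d["region"])])
            print(n,c,np.round(d["rect"][:2]),round(d["confidence"],2),np.round(p,4),"rms",round(e,2))
im=ims["side"][210:360,180:380,::-1]
cv2.imwrite("pics/crop1.png",cv2.resize(im,(800,600),interpolation=2))
E
```

```text
big_cover scene [297. 274.] 0.75 [0.4487 0.3156 0.9928] rms 0.41
big_cover scene [384. 237.] 0.71 [0.1762 0.338  0.9849] rms 0.25
big_cover side [150. 163.] 0.81 [0.1886 0.3317 0.8625] rms 2.8
big_cover side [220. 141.] 0.67 [0.4488 0.3144 0.9652] rms 0.38
mid_cover scene [191. 134.] 0.71 [ 0.4811 -0.2419  0.3126] rms 2.0
mid_cover scene [261. 100.] 0.57 [ 0.2148 -0.3079  1.3226] rms 0.53
mid_cover side [321. 261.] 0.91 [ 0.4714 -0.2851  0.983 ] rms 0.37
mid_cover side [235. 308.] 0.77 [ 0.2138 -0.3129  1.32  ] rms 0.33
small_cover scene [221. 205.] 0.86 [0.5359 0.0364 1.0001] rms 0.75
small_cover side [281. 180.] 0.89 [0.5308 0.0237 1.0173] rms 0.54
tub scene [189. 265.] 0.94 [0.6921 0.1807 0.8184] rms 1.4
tub side [301. 138.] 0.59 [0.6963 0.181  0.7637] rms 1.1
```

View pics/crop1.png

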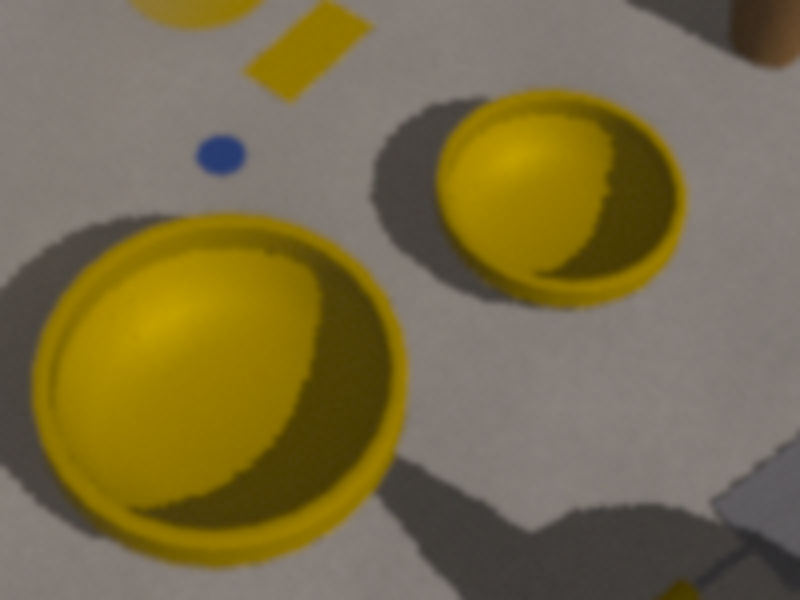

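The enlarged crop shows the big yellow bowl at crop (220,390), measured at 1.32 times the described size. The smaller one at crop (560,195), side (321,260), measures 0.98 times, so that is the mid_cover. Blue rather than teal is the big_cover. I'll move over the far side of the yellow rim and refine with the wrist camera.

Emit:
{"api": "arm_command", "payload": {
  "dp": [
    [-0.14, -0.013, 0],
    [-0.14, -0.013, 0],
    [-0.14, -0.013, 0],
    [-0.14, -0.013, 0],
    [-0.14, -0.013, 0],
    [-0.14, -0.013, 0],
    [-0.14, -0.013, 0],
    [-0.14, -0.013, 0],
    [0, 0, 0],
    [0, 0, 0]
  ],
  "angular": [
    [0, 0, 0],
    [0, 0, 0],
    [0, 0, 0],
    [0, 0, 0],
    [0, 0, 0],
    [0, 0, 0],
    [0, 0, 0],
    [0, 0, 0],
    [0, 0, 0],
    [0, 0, 0]
  ],
  "gripper": [1, 1, 1, 1, 1, 1, 1, 1, 1, 1]
}}

```text
t: 1.83
tool_pos: [0.5486, -0.2816, 0.2356]
orientation: [-0.0, 0.708, 0.706, 0.0]
ft_force: [0.6, 0.8, -0.4]
finger_gap: 0.0913
gripper_force: 0.0
```

```bash
cat > look.py <<'E'
from h import *
import sys
def look(names,cams,tag):
    o=robot.get_obs();print("t",o["t"],"tcp",np.round(o["tool_pos"],4),"q",np.round(o["orientation"],4),"gap",round(o["finger_gap"],4))
    for c in cams:
        k=robot.calibration(c);im=robot.get_image(c);cv2.imwrite(f"pics/{tag}_{c}.png",im[:,:,::-1])
        for n in names:
            for d in robot.silhouettes(c,n):
                for s in(True,False):
                    p,e=fit(n,[(k,d["region"])],scale=s)
                    print(n,c,np.round(d["rect"]).tolist(),round(d["confidence"],2),np.round(p,4),"rms",round(e,2))
look(sys.argv[1].split(","),sys.argv[2].split(","),sys.argv[3])
E
python3 look.py mid_cover,small_cover wrist,side,scene a
```

```text
t 1.8333 tcp [ 0.5486 -0.2816  0.2356] q [-3.000e-04  7.082e-01  7.060e-01  1.000e-04] gap 0.0913
mid_cover wrist [182.0, 177.0, 151.0, 146.0] 0.98 [ 0.4703 -0.2829  0.9934] rms 0.69
mid_cover wrist [182.0, 177.0, 151.0, 146.0] 0.98 [ 0.4703 -0.283 ] rms 0.94
mid_cover wrist [29.0, 182.0, 58.0, 105.0] 0.79 [ 0.2709 -0.3026  0.6455] rms 12.0
mid_cover wrist [29.0, 182.0, 58.0, 105.0] 0.79 [ 0.2973 -0.3079] rms 33.25
mid_cover side [237.0, 309.0, 92.0, 91.0] 0.83 [ 0.2144 -0.3132  1.3221] rms 0.42
mid_cover side [237.0, 309.0, 92.0, 91.0] 0.83 [ 0.2016 -0.3293] rms 12.93
mid_cover side [319.0, 261.0, 60.0, 58.0] 0.62 [ 0.4709 -0.2852  0.9874] rms 0.36
mid_cover side [319.0, 261.0, 60.0, 58.0] 0.62 [ 0.4708 -0.2852] rms 0.54
small_cover side [280.0, 177.0, 43.0, 38.0] 0.8 [0.5328 0.0259 0.9976] rms 0.63
small_cover side [280.0, 177.0, 43.0, 38.0] 0.8 [0.5328 0.0258] rms 0.63
mid_cover scene [197.0, 128.0, 49.0, 42.0] 0.73 [ 0.4714 -0.2809  0.9833] rms 0.33
mid_cover scene [197.0, 128.0, 49.0, 42.0] 0.73 [ 0.4716 -0.2803] rms 0.52
mid_cover scene [261.0, 100.0, 62.0, 49.0] 0.71 [ 0.2131 -0.3078  1.294 ] rms 0.61
mid_cover scene [261.0, 100.0, 62.0, 49.0] 0.71 [ 0.2197 -0.2959] rms 7.31
small_cover scene [221.0, 206.0, 39.0, 43.0] 0.65 [0.5353 0.0367 1.0055] rms 0.75
small_cover scene [221.0, 206.0, 39.0, 43.0] 0.65 [0.5352 0.0364] rms 0.77
```

View pics/a_wrist.png

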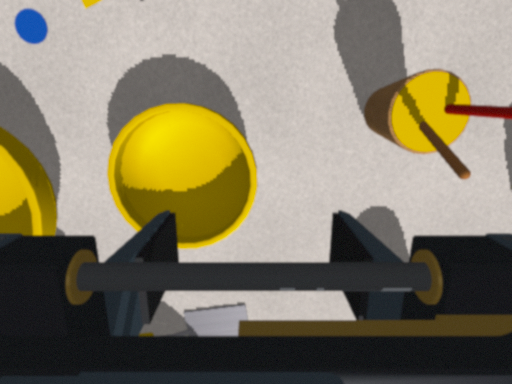

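The wrist view shows the smaller yellow bowl at (182,175), the big bowl at the left edge, and a cup with sticks at (430,110) near the gripper's right. I'll check the clearance to the cup.

```bash
python3 - <<'E'
from h import *
# triangulate cup rim centre, stick tips: pixels in wrist (now) and side/scene views
w=robot.calibration("wrist");s=robot.calibration("side");c=robot.calibration("scene")
def tri(a,ua,b,ub):
    f=lambda p:np.concatenate([proj(a,[p])[0]-ua,proj(b,[p])[0]-ub]);r=least_squares(f,[.6,-.2,.1]);return np.round(r.x,3),np.round(abs(r.fun).max(),1)
print("cam",-cv2.Rodrigues(w["rvec"])[0].T@w["tvec"])
print("cup rim",tri(w,(430,110),s,(376,198)), "px")
print("cup brown tip",tri(w,(465,178),s,(380,188)))
for z in(.07,.09,.11,.13,.15): print(z,"brown",unproj(w,(465,178),z).round(3),"rim",unproj(w,(430,110),z).round(3))
a=cv2.imread("pics/a_side.png")[170:245,330:430];b=cv2.imread("pics/a_scene.png")[115:190,100:200]
cv2.imwrite("pics/cup.png",cv2.resize(np.hstack([a,b]),(800,300),interpolation=2))
E
```

```text
cam [ 0.54890321 -0.20199714  0.38534834]
cup rim (array([ 0.713, -0.207,  0.087]), np.float64(0.0)) px
cup brown tip (array([ 0.686, -0.248,  0.188]), np.float64(5.4))
0.07 brown [ 0.769 -0.275  0.07 ] rim [ 0.722 -0.207  0.07 ]
0.09 brown [ 0.755 -0.271  0.09 ] rim [ 0.711 -0.207  0.09 ]
0.11 brown [ 0.741 -0.266  0.11 ] rim [ 0.7   -0.206  0.11 ]
0.13 brown [ 0.727 -0.261  0.13 ] rim [ 0.689 -0.206  0.13 ]
0.15 brown [ 0.713 -0.257  0.15 ] rim [ 0.678 -0.206  0.15 ]
```

View pics/cup.png

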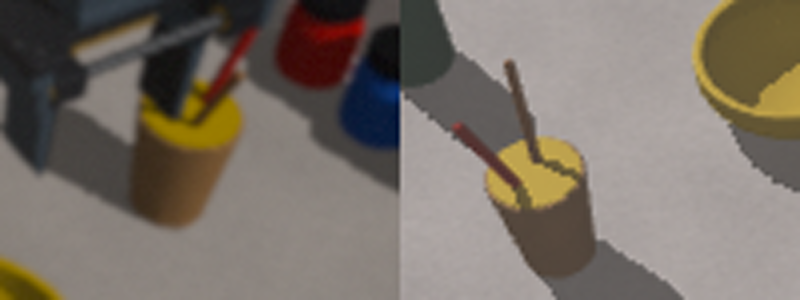

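The crops show the cup and sticks clear of the gripper, all at x ≥ 0.68 against the gripper's 0.638. I'll descend and grip.

Emit:
{"api": "arm_command", "payload": {
  "dp": [
    [-0.005, 0, 0.14],
    [0, 0, 0.14],
    [0, 0, 0.14],
    [0, 0, 0.14],
    [0, 0, 0.13],
    [0, 0, 0],
    [0, 0, 0],
    [0, 0, 0],
    [0, 0, 0],
    [0, 0, 0],
    [0, 0, 0],
    [0, 0, 0],
    [0, 0, 0],
    [0, 0, 0]
  ],
  "angular": [
    [0, 0, 0],
    [0, 0, 0],
    [0, 0, 0],
    [0, 0, 0],
    [0, 0, 0],
    [0, 0, 0],
    [0, 0, 0],
    [0, 0, 0],
    [0, 0, 0],
    [0, 0, 0],
    [0, 0, 0],
    [0, 0, 0],
    [0, 0, 0],
    [0, 0, 0]
  ],
  "gripper": [1, 1, 1, 1, 1, 1, 1, 0, 0, 0, 0, 0, 0, 0],
  "force": 35
}}

```text
t: 3.45
tool_pos: [0.5491, -0.2813, 0.0638]
orientation: [0.0, 0.707, 0.707, 0.0]
ft_force: [-0.4, 0.7, 0.2]
finger_gap: 0.0473
gripper_force: 0.0
```

Emit:
{"api": "arm_command", "payload": {
  "dp": [
    [0, 0, 0],
    [0, 0, 0],
    [0, 0, 0],
    [0, 0, 0],
    [0, 0, 0],
    [0, 0, 0],
    [0, 0, 0],
    [0, 0, 0],
    [0, 0, 0],
    [0, 0, 0]
  ],
  "angular": [
    [0, 0, 0],
    [0, 0, 0],
    [0, 0, 0],
    [0, 0, 0],
    [0, 0, 0],
    [0, 0, 0],
    [0, 0, 0],
    [0, 0, 0],
    [0, 0, 0],
    [0, 0, 0]
  ],
  "gripper": [0, 0, 0, 0, 0, 0, 0, 0, 0, 0]
}}

```text
t: 4.28
tool_pos: [0.549, -0.2812, 0.0634]
orientation: [-0.0, 0.707, 0.707, 0.0]
ft_force: [-0.2, 0.6, -0.1]
finger_gap: 0.0087
gripper_force: 33.4
```

Gripped. Now lift and check.

Emit:
{"api": "arm_command", "payload": {
  "dp": [
    [0, 0, -0.03],
    [0, 0, -0.09],
    [0, 0, -0.12],
    [0, 0, -0.12],
    [0, 0, -0.12],
    [0, 0, -0.12],
    [0, 0, 0],
    [0, 0, 0]
  ],
  "angular": [
    [0, 0, 0],
    [0, 0, 0],
    [0, 0, 0],
    [0, 0, 0],
    [0, 0, 0],
    [0, 0, 0],
    [0, 0, 0],
    [0, 0, 0]
  ],
  "gripper": [0, 0, 0, 0, 0, 0, 0, 0]
}}

```text
t: 4.95
tool_pos: [0.5499, -0.2817, 0.216]
orientation: [0.002, 0.707, 0.707, 0.001]
ft_force: [0.1, -0.2, -2.1]
finger_gap: 0.0089
gripper_force: 33.4
```

```bash
python3 - <<'E'
from h import *
from scipy.spatial.transform import Rotation as Rn
o=robot.get_obs();print(o["tool_pos"],o["ft_force"],o["ft_torque"],o["finger_gap"])
for c in("side","wrist","scene"):
    k=robot.calibration(c);im=robot.get_image(c);cv2.imwrite(f"pics/b_{c}.png",im[:,:,::-1])
    for d in robot.silhouettes(c,"mid_cover")[:2]:
        p,e=fit("mid_cover",[(k,d["region"])],z0=o["tool_pos"][2]-.063);print(c,d["rect"],p,e)
E
```

```text
[ 0.5498525  -0.28168482  0.21598978] [ 0.05083834 -0.16752143 -2.12147694] [-0.01908803 -0.08892313 -0.01734522] 0.008915742759129609
side [327.8, 222.8, 68.5, 55.9] [ 0.47077876 -0.28578204  0.96016244] 1.0812822379269287
side [237.1, 309.4, 93.1, 95.0] [ 0.18412041 -0.39186807  1.10117734] 0.33021240945181735
wrist [131.6, 218.2, 261.9, 233.8] [ 0.4744231  -0.26300032  0.82493801] 17.616463938489744
scene [194.7, 96.1, 51.0, 43.7] [ 0.47029879 -0.26736712  0.93328044] 1.6729490196556773
scene [260.0, 100.7, 64.6, 52.7] [ 0.29780328 -0.16309709  1.15362425] 0.8502677892685518
```

View pics/b_side.png

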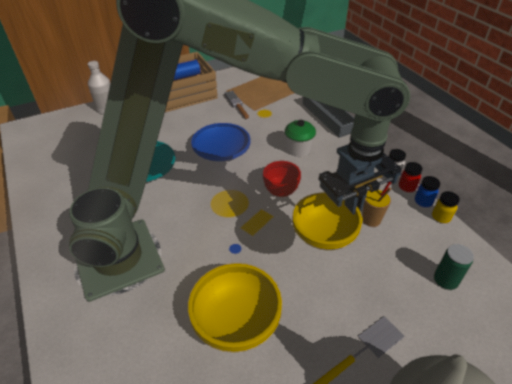

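Side picture: yellow is held near level at (327,222), and the blue target at (221,142) is free. Next I carry it across.

Emit:
{"api": "arm_command", "payload": {
  "dp": [
    [0.07, -0.005, 0],
    [0.14, -0.005, 0],
    [0.14, -0.005, 0],
    [0.14, -0.005, 0],
    [0.14, -0.005, 0],
    [0.14, -0.005, 0],
    [0.14, -0.005, 0],
    [0.14, -0.005, 0],
    [0.14, -0.005, 0],
    [0.14, -0.005, 0],
    [0.14, -0.005, 0],
    [0.14, -0.005, 0],
    [0.14, -0.005, 0],
    [0.14, -0.005, 0],
    [0.14, -0.005, 0],
    [0.14, -0.005, 0],
    [0.14, -0.005, 0],
    [0.08, -0.005, 0],
    [0, 0, 0],
    [0, 0, 0]
  ],
  "angular": [
    [0, 0, 0],
    [0, 0, 0],
    [0, 0, 0],
    [0, 0, 0],
    [0, 0, 0],
    [0, 0, 0],
    [0, 0, 0],
    [0, 0, 0],
    [0, 0, 0],
    [0, 0, 0],
    [0, 0, 0],
    [0, 0, 0],
    [0, 0, 0],
    [0, 0, 0],
    [0, 0, 0],
    [0, 0, 0],
    [0, 0, 0],
    [0, 0, 0],
    [0, 0, 0],
    [0, 0, 0]
  ],
  "gripper": [0, 0, 0, 0, 0, 0, 0, 0, 0, 0, 0, 0, 0, 0, 0, 0, 0, 0, 0, 0]
}}

```text
t: 6.92
tool_pos: [0.5254, 0.3172, 0.2126]
orientation: [-0.0, 0.706, 0.708, -0.001]
ft_force: [0.8, -0.8, -1.7]
finger_gap: 0.0095
gripper_force: 33.4
```

```bash
python3 - <<'E'
from h import *
o=robot.get_obs();print(o["t"],o["tool_pos"],o["ft_force"],o["finger_gap"])
z=o["tool_pos"][2]-.063
# fit held bowl incl. tilt about rim-tangent (world y) at pinch
def tilted(p):
    P=model("mid_cover",p[0],p[1],1,z+p[2]);c=np.array([p[0]+.078,p[1],z+.05]);R=cv2.Rodrigues(np.array([0,p[3],0]))[0]
    return (P-c)@R.T+c
S=[]
for c in("side","wrist","scene"):
    k=robot.calibration(c);im=robot.get_image(c);cv2.imwrite(f"pics/c_{c}.png",im[:,:,::-1])
    for n in("mid_cover","big_cover"):
        for d in robot.silhouettes(c,n)[:2]: print(c,n,np.round(d["rect"]),d["confidence"])
    if c!="wrist":
        cand=[d for d in robot.silhouettes(c,"mid_cover") if abs(d["rect"][:2]-proj(k,[[o["tool_pos"][0]-.078,o["tool_pos"][1],z+.03]])[0]).max()<15]
        if cand:
            m=cand[0]["region"].astype(np.uint8);cc=max(cv2.findContours(m,0,1)[0],key=cv2.contourArea)[:,0].astype(float);S.append((k,support(cc)))
f=lambda p:np.concatenate([support(proj(k,tilted(p)))-s for k,s in S])
r=least_squares(f,[o["tool_pos"][0]-.078,o["tool_pos"][1],0,0],loss="soft_l1",x_scale=[.01,.01,.01,.1]);print(len(S),r.x,abs(f(r.x)).mean())
E
```

```text
6.9167 [0.52537413 0.31719865 0.21255857] [ 0.76022244 -0.80038597 -1.74176411] 0.009528105366944485
side mid_cover [216. 103.  45.  38.] 0.93
side mid_cover [237. 309.  93.  95.] 0.78
side big_cover [141. 162.  67.  42.] 0.96
side big_cover [220. 142.  61.  37.] 0.81
wrist mid_cover [131. 216. 262. 239.] 0.73
wrist big_cover [197. 152. 161. 159.] 0.83
wrist big_cover [  7. 119.  12.  31.] 0.59
scene mid_cover [307. 246.  63.  61.] 0.84
scene mid_cover [256.  99.  56.  47.] 0.68
scene big_cover [298. 284.  80.  57.] 0.78
scene big_cover [383. 236.  76.  65.] 0.66
2 [ 0.44633398  0.31546304 -0.00292454 -0.033248  ] 2.491808674060128
```

View pics/c_side.png

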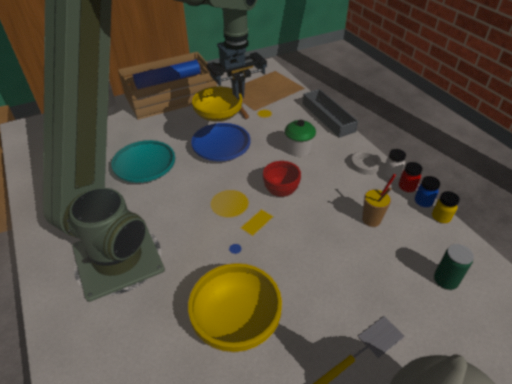

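Side picture: yellow (217,103) hangs above blue (221,142), measured centred within about 2 mm. Now lower it.

Emit:
{"api": "arm_command", "payload": {
  "dp": [
    [-0.006, 0.006, 0.13],
    [0, 0, 0.13],
    [0, 0, 0.13],
    [0, 0, 0.1],
    [0, 0, 0.03],
    [0, 0, 0.02],
    [0, 0, 0.01],
    [0, 0, 0.01],
    [0, 0, 0],
    [0, 0, 0]
  ],
  "angular": [
    [0, 0, 0],
    [0, 0, 0],
    [0, 0, 0],
    [0, 0, 0],
    [0, 0, 0],
    [0, 0, 0],
    [0, 0, 0],
    [0, 0, 0],
    [0, 0, 0],
    [0, 0, 0]
  ],
  "gripper": [0, 0, 0, 0, 0, 0, 0, 0, 0, 0]
}}

```text
t: 8.3
tool_pos: [0.5287, 0.3152, 0.0748]
orientation: [0.0, 0.707, 0.707, 0.001]
ft_force: [0.7, -0.0, -0.9]
finger_gap: 0.0092
gripper_force: 33.4
```

Emit:
{"api": "arm_command", "payload": {
  "dp": [
    [0, -0.004, 0.01],
    [0, 0, 0.008],
    [0, 0, 0.006],
    [0, 0, 0.004],
    [0, 0, 0],
    [0, 0, 0],
    [0, 0, 0]
  ],
  "angular": [
    [0, 0, 0],
    [0, 0, 0],
    [0, 0, 0],
    [0, 0, 0],
    [0, 0, 0],
    [0, 0, 0],
    [0, 0, 0]
  ],
  "gripper": [0, 0, 0, 0, 0, 0, 0]
}}

```text
t: 8.88
tool_pos: [0.5275, 0.3149, 0.067]
orientation: [0.0, 0.707, 0.707, 0.001]
ft_force: [0.6, -0.5, 2.9]
finger_gap: 0.0091
gripper_force: 33.5
```

Contact felt. Release with a partial opening, then rise.

Emit:
{"api": "arm_command", "payload": {
  "dp": [
    [0, 0, 0],
    [0, 0, 0],
    [0, 0, 0],
    [0, 0, 0],
    [0, 0, 0],
    [0, 0, 0],
    [0, 0, -0.04],
    [0, 0, -0.12],
    [0, 0, -0.14],
    [0, 0, -0.14],
    [0, 0, -0.14],
    [0, 0, 0],
    [0, 0, 0]
  ],
  "angular": [
    [0, 0, 0],
    [0, 0, 0],
    [0, 0, 0],
    [0, 0, 0],
    [0, 0, 0],
    [0, 0, 0],
    [0, 0, 0],
    [0, 0, 0],
    [0, 0, 0],
    [0, 0, 0],
    [0, 0, 0],
    [0, 0, 0],
    [0, 0, 0]
  ],
  "gripper": [0.3, 0.3, 0.3, 0.3, 0.3, 0.3, 0.3, 0.3, 0.6, 1, 1, 1, 1]
}}

```text
t: 9.97
tool_pos: [0.5281, 0.3154, 0.2149]
orientation: [0.001, 0.707, 0.707, 0.003]
ft_force: [-1.0, -0.7, 0.1]
finger_gap: 0.0577
gripper_force: 0.0
```

```bash
cat > look2.py <<'E'
from h import *
import sys
Z={"big_cover":0,"mid_cover":.004,"small_cover":float(sys.argv[2])}
o=robot.get_obs();print(o["t"],o["tool_pos"],o["finger_gap"])
for c in("side","wrist","scene"):
    k=robot.calibration(c);im=robot.get_image(c);cv2.imwrite(f"pics/{sys.argv[1]}_{c}.png",im[:,:,::-1])
    for n in Z:
        for d in robot.silhouettes(c,n):
            p,e=fit(n,[(k,d["region"])],z0=Z[n]);q,e2=fit(n,[(k,d["region"])],z0=Z[n],scale=False)
            if e<6: print(c,n,np.round(d["rect"]).tolist(),np.round(p,4),round(e,2),np.round(q,4),round(e2,2))
E
python3 look2.py d 0
```

```text
9.9667 [0.52806047 0.31539115 0.21491917] 0.05772531224063249
side big_cover [142.0, 162.0, 69.0, 44.0] [0.1773 0.3374 0.9791] 0.3 [0.1775 0.3375] 0.67
side big_cover [220.0, 146.0, 59.0, 27.0] [0.4461 0.3082 0.9751] 2.02 [0.4463 0.3089] 2.3
side mid_cover [236.0, 310.0, 94.0, 93.0] [ 0.2129 -0.3155  1.3049] 0.3 [ 0.2035 -0.3317] 12.18
side mid_cover [220.0, 139.0, 45.0, 36.0] [0.4493 0.3099 0.988 ] 0.52 [0.449  0.3091] 0.57
side mid_cover [281.0, 179.0, 40.0, 35.0] [0.5408 0.0416 0.8027] 1.56 [0.5372 0.0373] 4.95
side small_cover [281.0, 179.0, 40.0, 34.0] [0.5331 0.0268 1.003 ] 0.57 [0.5332 0.027 ] 0.58
wrist big_cover [178.0, 169.0, 197.0, 191.0] [0.4486 0.316  0.9887] 2.52 [0.4486 0.3151] 3.18
wrist mid_cover [175.0, 180.0, 166.0, 159.0] [0.4488 0.3144 0.9909] 1.08 [0.4489 0.3141] 1.51
scene big_cover [383.0, 237.0, 78.0, 66.0] [0.177  0.3376 0.9949] 0.39 [0.177  0.3376] 0.44
scene big_cover [297.0, 276.0, 75.0, 70.0] [0.4483 0.3208 0.945 ] 3.1 [0.448  0.3165] 4.59
scene mid_cover [296.0, 272.0, 64.0, 60.0] [0.4494 0.3164 0.9724] 1.14 [0.4495 0.3157] 1.64
scene mid_cover [258.0, 100.0, 55.0, 51.0] [ 0.2211 -0.323   1.2044] 3.83 [ 0.2254 -0.3402] 5.38
scene mid_cover [188.0, 266.0, 44.0, 46.0] [0.6907 0.1712 0.7454] 1.65 [0.6793 0.1663] 8.92
scene small_cover [221.0, 205.0, 37.0, 42.0] [0.5374 0.0367 1.0117] 0.67 [0.5371 0.0361] 0.72
```

Yellow is nested at (0.449,0.314), with the blue centre at about (0.4487,0.3155). Next I go over the red one.

Emit:
{"api": "arm_command", "payload": {
  "dp": [
    [-0.14, 0.031, 0],
    [-0.14, 0.031, 0],
    [-0.14, 0.031, 0],
    [-0.14, 0.031, 0],
    [-0.14, 0.031, 0],
    [-0.14, 0.031, 0],
    [-0.14, 0.031, 0],
    [-0.14, 0.031, 0],
    [0, 0, 0],
    [0, 0, 0],
    [0, 0, 0]
  ],
  "angular": [
    [0, 0, 0],
    [0, 0, 0],
    [0, 0, 0],
    [0, 0, 0],
    [0, 0, 0],
    [0, 0, 0],
    [0, 0, 0],
    [0, 0, 0],
    [0, 0, 0],
    [0, 0, 0],
    [0, 0, 0]
  ],
  "gripper": [1, 1, 1, 1, 1, 1, 1, 1, 1, 1, 1]
}}

```text
t: 11.48
tool_pos: [0.5889, 0.035, 0.2114]
orientation: [-0.0, 0.707, 0.707, 0.0]
ft_force: [0.7, 0.3, 0.1]
finger_gap: 0.0914
gripper_force: 0.0
```

```bash
python3 look2.py e 0 | grep -E "small|^[0-9]"
```

```text
11.4833 [0.58889199 0.03495269 0.21140341] 0.0913648100807969
side small_cover [280.0, 180.0, 40.0, 34.0] [0.5313 0.0251 1.0114] 0.55 [0.5317 0.0258] 0.61
wrist small_cover [196.0, 188.0, 120.0, 122.0] [0.5339 0.0316 0.9845] 0.71 [0.5341 0.0314] 1.43
scene small_cover [221.0, 204.0, 39.0, 41.0] [0.5361 0.0386 1.0198] 0.77 [0.5358 0.0377] 0.91
```

View pics/e_wrist.png

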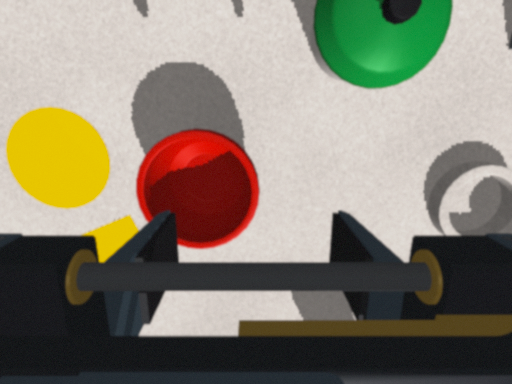

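The wrist view shows red at (197,188), measured centre (0.534,0.0315), with the green tub clear at (383,30). Descend and grip.

Emit:
{"api": "arm_command", "payload": {
  "dp": [
    [-0.014, 0.004, 0.13],
    [0, 0, 0.14],
    [0, 0, 0.14],
    [0, 0, 0.12],
    [0, 0, 0],
    [0, 0, 0],
    [0, 0, 0],
    [0, 0, 0],
    [0, 0, 0],
    [0, 0, 0],
    [0, 0, 0],
    [0, 0, 0],
    [0, 0, 0],
    [0, 0, 0],
    [0, 0, 0],
    [0, 0, 0],
    [0, 0, 0],
    [0, 0, 0],
    [0, 0, 0],
    [0, 0, 0]
  ],
  "angular": [
    [0, 0, 0],
    [0, 0, 0],
    [0, 0, 0],
    [0, 0, 0],
    [0, 0, 0],
    [0, 0, 0],
    [0, 0, 0],
    [0, 0, 0],
    [0, 0, 0],
    [0, 0, 0],
    [0, 0, 0],
    [0, 0, 0],
    [0, 0, 0],
    [0, 0, 0],
    [0, 0, 0],
    [0, 0, 0],
    [0, 0, 0],
    [0, 0, 0],
    [0, 0, 0],
    [0, 0, 0]
  ],
  "gripper": [1, 1, 1, 1, 1, 1, 0, 0, 0, 0, 0, 0, 0, 0, 0, 0, 0, 0, 0, 0],
  "force": 35
}}

```text
t: 13.75
tool_pos: [0.5901, 0.0313, 0.079]
orientation: [0.0, 0.707, 0.707, 0.0]
ft_force: [-0.2, -0.2, -1.8]
finger_gap: 0.008
gripper_force: 33.8
```

Emit:
{"api": "arm_command", "payload": {
  "dp": [
    [0, 0, -0.03],
    [0, 0, -0.09],
    [0, 0, -0.12],
    [0, 0, -0.12],
    [0, 0, -0.12],
    [0, 0, -0.08],
    [0.07, -0.02, 0],
    [0.14, -0.04, 0],
    [0.14, -0.04, 0],
    [0.14, -0.04, 0],
    [0.14, -0.04, 0],
    [0.14, -0.04, 0],
    [0.14, -0.04, 0],
    [0.14, -0.04, 0],
    [0.08, -0.04, 0],
    [0, 0, 0],
    [0, 0, 0],
    [0, 0, 0]
  ],
  "angular": [
    [0, 0, 0],
    [0, 0, 0],
    [0, 0, 0],
    [0, 0, 0],
    [0, 0, 0],
    [0, 0, 0],
    [0, 0, 0],
    [0, 0, 0],
    [0, 0, 0],
    [0, 0, 0],
    [0, 0, 0],
    [0, 0, 0],
    [0, 0, 0],
    [0, 0, 0],
    [0, 0, 0],
    [0, 0, 0],
    [0, 0, 0],
    [0, 0, 0]
  ],
  "gripper": [0, 0, 0, 0, 0, 0, 0, 0, 0, 0, 0, 0, 0, 0, 0, 0, 0, 0]
}}

```text
t: 15.25
tool_pos: [0.5051, 0.3132, 0.2192]
orientation: [0.0, 0.707, 0.707, -0.0]
ft_force: [0.6, 0.1, -0.7]
finger_gap: 0.0082
gripper_force: 33.8
```

```bash
python3 look2.py f 0.139 | grep -E "small|^[0-9]"
```

```text
15.25 [0.50511825 0.31322935 0.21920899] 0.00819599247291575
side small_cover [217.0, 104.0, 42.0, 34.0] [0.45   0.3094 1.0223] 0.65 [0.4505 0.3111] 0.77
side small_cover [300.0, 139.0, 33.0, 38.0] [0.5915 0.0304 0.891 ] 1.72 [0.5896 0.0278] 2.91
scene small_cover [305.0, 247.0, 43.0, 46.0] [0.449  0.3321 0.7889] 3.95 [0.4518 0.3246] 8.25
```

View pics/f_scene.png

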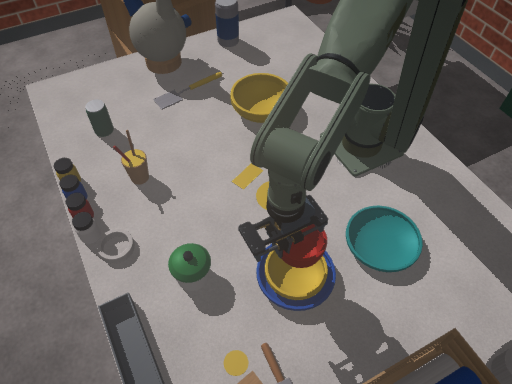

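Scene picture: yellow sits centred in blue at (297,272), and red is held above it at (305,245). Lower it.

Emit:
{"api": "arm_command", "payload": {
  "dp": [
    [0.004, 0, 0.13],
    [0, 0, 0.13],
    [0, 0, 0.13],
    [0, 0, 0.06],
    [0, 0, 0.03],
    [0, 0, 0.02],
    [0, 0, 0],
    [0, 0, 0]
  ],
  "angular": [
    [0, 0, 0],
    [0, 0, 0],
    [0, 0, 0],
    [0, 0, 0],
    [0, 0, 0],
    [0, 0, 0],
    [0, 0, 0],
    [0, 0, 0]
  ],
  "gripper": [0, 0, 0, 0, 0, 0, 0, 0]
}}

```text
t: 16.52
tool_pos: [0.5058, 0.3152, 0.0951]
orientation: [0.0, 0.707, 0.707, 0.001]
ft_force: [0.1, 0.1, 0.2]
finger_gap: 0.0083
gripper_force: 33.8
```

Emit:
{"api": "arm_command", "payload": {
  "dp": [
    [-0.004, -0.003, 0.01],
    [0, 0, 0.01],
    [0, 0, 0.008],
    [0, 0, 0.004],
    [0, 0, 0],
    [0, 0, 0],
    [0, 0, 0]
  ],
  "angular": [
    [0, 0, 0],
    [0, 0, 0],
    [0, 0, 0],
    [0, 0, 0],
    [0, 0, 0],
    [0, 0, 0],
    [0, 0, 0]
  ],
  "gripper": [0, 0, 0, 0, 0, 0, 0]
}}

```text
t: 17.1
tool_pos: [0.5048, 0.3139, 0.0867]
orientation: [0.0, 0.707, 0.707, 0.001]
ft_force: [0.9, 0.1, 4.5]
finger_gap: 0.0078
gripper_force: 33.9
```

Emit:
{"api": "arm_command", "payload": {
  "dp": [
    [0, 0, 0],
    [0, 0, 0],
    [0, 0, 0],
    [0, 0, 0],
    [0, 0, 0],
    [0, 0, 0],
    [0, 0, -0.04],
    [0, 0, -0.12],
    [0, 0, -0.14],
    [0, 0, -0.14],
    [0, 0, -0.14],
    [-0.14, 0, 0],
    [-0.14, 0, 0],
    [-0.14, 0, 0],
    [-0.14, 0, 0],
    [-0.14, 0, 0],
    [-0.14, 0, 0],
    [0, 0, 0],
    [0, 0, 0]
  ],
  "angular": [
    [0, 0, 0],
    [0, 0, 0],
    [0, 0, 0],
    [0, 0, 0],
    [0, 0, 0],
    [0, 0, 0],
    [0, 0, 0],
    [0, 0, 0],
    [0, 0, 0],
    [0, 0, 0],
    [0, 0, 0],
    [0, 0, 0],
    [0, 0, 0],
    [0, 0, 0],
    [0, 0, 0],
    [0, 0, 0],
    [0, 0, 0],
    [0, 0, 0],
    [0, 0, 0]
  ],
  "gripper": [0.3, 0.3, 0.3, 0.3, 0.3, 0.3, 0.3, 0.3, 0.6, 1, 1, 1, 1, 1, 1, 1, 1, 1, 1]
}}

```text
t: 18.68
tool_pos: [0.5043, 0.1025, 0.2319]
orientation: [0.0, 0.708, 0.706, 0.001]
ft_force: [0.2, 0.1, 0.6]
finger_gap: 0.0912
gripper_force: 0.0
```

```bash
python3 look2.py g 0.008; python3 - <<'E'
import cv2,numpy as np
a=cv2.imread("pics/g_scene.png")[210:330,160:360];b=cv2.imread("pics/g_side.png")[90:210,130:330]
cv2.imwrite("pics/end.png",cv2.resize(np.hstack([a,b]),(800,240),interpolation=2))
E
```

```text
18.6833 [0.50430817 0.10245795 0.23187192] 0.09117928612616556
side big_cover [221.0, 147.0, 52.0, 30.0] [0.4476 0.3102 0.9749] 1.7 [0.4479 0.3109] 1.98
side big_cover [144.0, 161.0, 62.0, 45.0] [0.1797 0.3353 0.9872] 0.71 [0.1795 0.3351] 0.83
side mid_cover [220.0, 143.0, 47.0, 30.0] [0.4481 0.3057 0.9668] 1.39 [0.448 0.305] 1.68
side mid_cover [235.0, 308.0, 93.0, 91.0] [ 0.2132 -0.3154  1.3228] 0.26 [ 0.2024 -0.3331] 13.01
side small_cover [300.0, 138.0, 29.0, 34.0] [0.6833 0.166  0.9881] 1.85 [0.6831 0.1657] 1.86
side small_cover [218.0, 133.0, 36.0, 28.0] [0.4514 0.3164 0.9845] 1.15 [0.4507 0.3146] 1.19
wrist big_cover [7.0, 13.0, 14.0, 26.0] [0.2352 0.2802 0.1002] 3.24 [0.2719 0.1747] 115.11
scene big_cover [297.0, 273.0, 79.0, 74.0] [0.4498 0.3154 0.9838] 0.42 [0.4496 0.315 ] 0.78
scene big_cover [382.0, 237.0, 83.0, 66.0] [0.177  0.3379 0.9823] 0.28 [0.177  0.3376] 0.71
scene mid_cover [274.0, 104.0, 40.0, 40.0] [ 0.1865 -0.2762  0.8854] 5.08 [ 0.1905 -0.2755] 5.91
scene mid_cover [295.0, 270.0, 64.0, 62.0] [0.4492 0.3144 0.9882] 0.29 [0.4493 0.3144] 0.49
scene small_cover [298.0, 269.0, 45.0, 48.0] [0.4505 0.3167 0.983 ] 0.54 [0.4509 0.3169] 0.67
```

View pics/end.png

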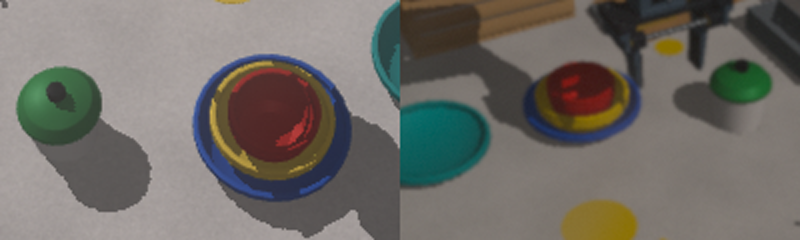

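The final crops show red in yellow in blue, level and concentric within about 2 mm, at crop (272,125) on the left and (580,95) on the right. The tub is untouched and the gripper is clear.

```bash
python3 -c "
from station import robot
print(robot.sign_off())"
```

```text
the job is handed in; nothing more can be done
None
```

The job is handed in: the yellow cover sits in the blue one and the red in the yellow, level and centred within about 3 mm in the last pictures, with the green-covered tub left where it stood (about 19 s used).

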